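# Seat the long block on the hidden stop of the bench gauge

## Robot

A 6-joint arm with a two-finger parallel gripper is mounted at the origin on the work surface. World frame = base frame: x ahead of the robot, y to its left, z up, the work surface at z = 0. Lengths are in m, angles in degrees, forces in N, time in s.
With the tool pointing down it reaches from about 0.4 to 0.825 m from the base axis. Payload 7 kg.
Tool frame: the origin (TCP) lies at the very end of the fingers, on their centre line; the grasp point (between the pads) lies 19 mm behind it; x points along the fingers, y is the direction in which the jaws open and shut, and the axes are right-handed (so a half turn about x gives the same grasp; the last joint's range is limited). The gripper opens to 88 mm and grips with 3 to 60 N. Pads are 19 mm wide; open, the fingers measure 130 mm over their backs; the gripper's body (78 mm by 193 mm) begins 47 mm behind the grasp point.
Start: joints at [81.366, 20.546, 0.682, 0, -70.136, -16.507], TCP at [0.287, 0.611, 0.204] pointing down, gripper open.
Joint ranges: [-176.03, 176.03], [-82.01, 121.73], [-58.28, 71.71], [-173.87, 95.51], [-174.79, -0.11], [-173.66, 173.66]. Speed limits (degrees/s): [136.94, 136.94, 172.46, 180, 180, 180].

## Interface

Orientations are given as [roll, pitch, yaw] about the fixed x, y, z axes, in that order (R = Rz(yaw) Ry(pitch) Rx(roll)).
In Python, from plant import * gives the robot as it stands. The module is installed in compiled form; this text tells all that it offers.
- The arm moves only by the shell command python3 -m creep 'ROWS' [FORCE]. ROWS is a JSON object of lists of equal length, an entry for each row: "jaw": the closure, from -1 (fully open) to 1 (shut); "translation": the shift along the tool's x, y, z in m, a list of three; "roll": the turn about the tool's x in rad. A call has exactly 10 rows; each row shifts and turns the commanded pose from where the row before left it, along the tool's axes as they then stand; what a row does not reach is not made up. A row lasts 1/10 s, in which the tool goes at most 50 mm and 8.59 degrees, less where a joint would pass 70% of its speed; a pose out of reach is approached as far as the arm can. A call with a gripper value outside its range is refused whole. The fingers move at their own pace and stop on an object; FORCE is the grip in N (left out, the last holds). Time passes only in rows, so rows that do not move let the fingers close, or fill a call up. It gives the time, the measured TCP pose, the force and the opening at its end, in the units of the state.
- get_state(): the state, without advancing time (a new reading comes with each control period).
- capture(name): name is "scene" or "top" or "wrist"; returns a dict with "image" (400x640x3 uint8, red, green, blue), "fovy" (degrees; the focal length in pixels is half the picture's height over the tangent of half this angle, whatever the lens; pixels are square), "cx", "cy" (the principal point, pixels), "D" ([k1, k2, p1, p2, k3] as OpenCV has them; the pictures are not rectified), "pose" (4x4, takes a point from camera to world coordinates); the wrist camera has in their place "tool_from_camera" (4x4, takes a point from camera to tool coordinates, whose origin is the TCP and whose axes are the tool frame's). Camera axes: x right, y up, looking along -z (the intrinsics and any distortion apply to the point x, -y, -z); pixel columns grow to the right and rows downward; lengths in m; the calibration is good to about 2 mm. A picture is of the moment at which its call begins: read the wrist's pose just before it. There is no depth.
- close_job(): hands the job in, once; it reports no verdict.
The state is a dict: "time_s": time; "joints": joint angles; "qd": joint speeds; "joint_torque": joint torques, N m; "tcp_pos": TCP position; "eef_rot": TCP orientation; "contact_force": force on the tool from outside, world axes, zero at the start; "moment": the same for the moment, N m; "gripper_width": finger opening in m.
Only numpy, scipy, OpenCV 4.12 (cv2) and the standard library are available. Lean on these libraries where they do the work, as an engineer would, in place of code of your own. Each camera call takes 0.05 s, during which the arm holds its last target.

## Task

On the inspection bench, take the long milled block (the longest of the three loose metal blocks), set it flat between the low rails of the grey stop gauge, and push it lengthwise under the hood until you feel it meet the spring stop hidden there and press that in by about a centimetre. Be gentle: do not ram the stop to the end of its travel. Leave the block lying there, pressed against the stop.

Things in the scene. Friction and masses are not known exactly. Their poses are not given: they have to be found in the camera images.
- block_mid (a point): Centre of the long block: milled aluminium, 100 mm long (x), 32 wide (y), 40 high (z), about 0.35 kg, lying on the table, its underside 20 mm below this point, two small dark holes on top. The other two loose blocks are not wanted: a short one (55 x 32 x 40 mm) and a flat square one (60 x 60 x 25 mm).
- gauge_mouth (a point): Stop gauge, grey, fixed, 320 x 100 mm. Point on its flat bed (24 mm above table), on the centre line at the hood's mouth; x points into the hood (push that way), z up. Open bed: x -165 to 0 mm. Along each side a rail 6 mm high, 10 wide, inner faces at y = +-24 mm (block has 8 mm play a side), running on into the hood. Fingers straddling the block must stay over 6 mm above the bed.
- hood_top (a point): Centre of the hood's flat top, 75 mm past the mouth, 56 mm above the bed. The hood covers x 0 to 150 mm from the mouth, is 82 mm wide (inside 54 wide, 48 high), open towards the mouth; a dial on top at x 125 mm reaches 94 mm above the bed. Inside, unseen, a 30 mm disc faces the mouth: the spring stop, at x 25 to 55 mm, different each time. A seated block's tail sticks out 22 to 73 mm.
- plunger (a joint): How far the spring stop is pushed in, in m: 0 untouched, 0.025 at the end of its travel. It takes about 2.5 N to start it and 0.3 N more per mm (10 N at the end); sliding the block along the bed takes some 2 N more. With a moving arm the felt force jumps to 6 to 10 N on meeting it and 10 to 15 N when well pressed in. Its guide is stiff: it pushes the released block back little or not at all.
Things that resemble listed ones, but are neither listed nor needed, are in the scene too. Leave any blue or turquoise look-alike of the part that bears block_mid alone.

How it is judged (in metres and radians):
At the end, for the whole second after the job is handed in: The long block lies flat on the gauge's bed between the rails (centre within 12 mm of the centre line, height within 6 mm, lengthwise within about 11 degrees), keeping the spring stop pressed in by 2 to 23.5 mm, at rest (value of joint plunger between 0.002 and 0.0235 m and velocity of joint plunger between -0.005 and 0.005 m/s and y of block_mid in the frame of gauge_mouth between -0.012 and 0.012 m and z of block_mid in the frame of gauge_mouth between 0.014 and 0.026 m and angle between the x axis of block_mid and the x axis of gauge_mouth, either way round below 0.2 rad); the robot touches nothing.
It fails at once if the spring stop is rammed to the end of its travel (over 24.5 mm) (value of joint plunger above 0.0245 m).
It also fails if it takes over 58 s, if anything falls off the work surface, if the arm or the gripper's body presses on something with over 40 N, if the wrist force passes 120 N, or if a joint passes its speed limit or range.

## Working session

There is one attempt and no reset: what is moved stays moved. The work goes in short steps, Python scripts to look and compute and a shell command to move; the robot and the scene stay as the last step left them, time stands still between calls to the robot, and variables do not carry over. Pictures are saved under pics/ and viewed, and the job is handed in when it is done.

```bash
mkdir -p pics
cat > h.py <<'E'
from plant import *
import numpy as np, cv2, pickle, sys
def snap(n,tag):
    s=get_state(); c=capture(n)
    pickle.dump((s,c),open(f'pics/{tag}.pkl','wb'))
    cv2.imwrite(f'pics/{tag}.png',c['image'][:,:,::-1]); return s,c
E
python3 - <<'E'
from h import *
for n in ['scene','top','wrist']:
    s,c=snap(n,n+'0'); print(n,{k:(v if k!='pose' else np.round(v,3).tolist()) for k,v in c.items() if k!='image'})
print(get_state())
E
```

```text
scene {'fovy': 49.781894795985735, 'cx': 310.65923501328103, 'cy': 200.66615904544625, 'D': array([0.00992245, 0.        , 0.        , 0.        , 0.        ]), 'pose': [[-0.529, -0.433, 0.73, 1.163], [0.848, -0.274, 0.453, 0.528], [0.004, 0.859, 0.512, 0.544], [0.0, 0.0, 0.0, 1.0]]}
top {'fovy': 43.33768299555956, 'cx': 323.31590660896507, 'cy': 201.49915863669503, 'D': array([-0.08143558,  0.        ,  0.        ,  0.        ,  0.        ]), 'pose': [[-0.021, 0.995, -0.1, 0.381], [-1.0, -0.021, 0.003, 0.1], [0.001, 0.1, 0.995, 1.396], [0.0, 0.0, 0.0, 1.0]]}
wrist {'fovy': 58.31862968887556, 'cx': 320.5188515888408, 'cy': 203.13847860408947, 'D': array([-0.03190368,  0.        ,  0.        ,  0.        ,  0.        ]), 'tool_from_camera': array([[ 4.49609216e-04,  3.00458037e-01, -9.53794929e-01,
        -1.81405163e-01],
       [ 9.99999542e-01, -9.41245830e-04,  1.74884695e-04,
         4.54128239e-04],
       [-8.45209987e-04, -9.53794570e-01, -3.00458323e-01,
        -8.15807592e-02],
       [ 0.00000000e+00,  0.00000000e+00,  0.00000000e+00,
         1.00000000e+00]])}
{'time_s': 0.15, 'joints': array([ 8.13659867e+01,  2.05829595e+01,  6.46735329e-01, -1.10372612e-02,
       -7.01337662e+01, -1.65081734e+01]), 'qd': array([ 0.01861777, -0.17677831,  0.16695021,  0.08863196,  0.06038825,
       -0.09719002]), 'joint_torque': array([ 6.87992560e-04, -5.83274639e+01,  2.93292511e+01,  7.00115025e+00,
        8.84616107e-03, -9.99027498e-05]), 'tcp_pos': array([0.28665617, 0.61070352, 0.20324539]), 'eef_rot': array([  98.07572426,   89.92924441, -107.0702196 ]), 'contact_force': array([0.31318078, 0.36823644, 0.24868269]), 'moment': array([-0.03880621,  0.03782335, -0.0045146 ]), 'gripper_width': 0.08785084885134198}
```

View pics/top0.png

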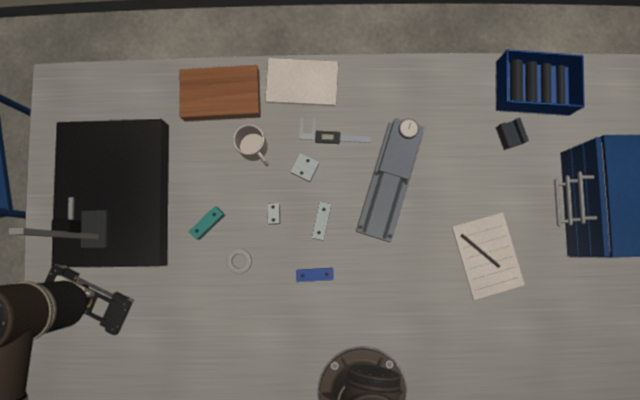

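View pics/scene0.png

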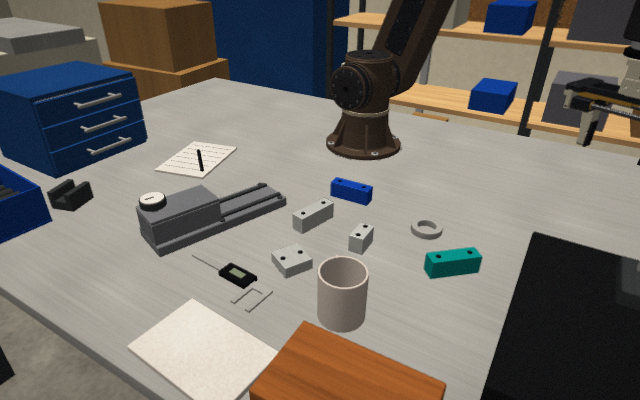

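View pics/wrist0.png

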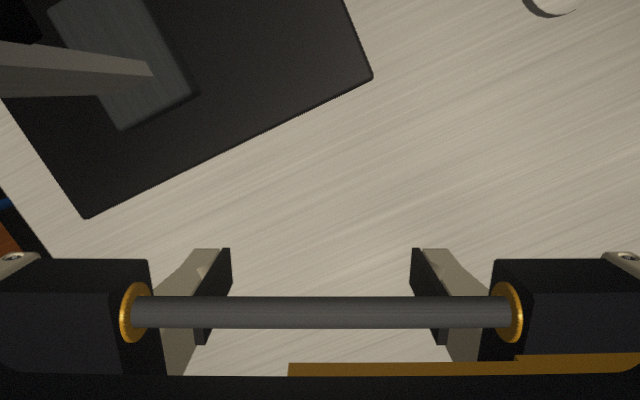

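In the top view these could be taken for the long block:
- grey long block at (321,221)
- short grey block at (273,213)
- flat square block at (305,167)
- teal look-alike at (207,222)
- blue look-alike at (315,274)

By the description I choose the grey long one at (321,221). The gauge runs from its open end at about (377,237) to the dial at (409,128). I'll check both in close crops.

Run:
```python
from h import *
i=cv2.imread('pics/top0.png')
a=cv2.resize(i[190:255,285:350],None,fx=9,fy=9,interpolation=cv2.INTER_CUBIC)
cv2.imwrite('pics/c1.png',a)
b=cv2.resize(i[110:250,345:435],None,fx=4.2,fy=4.2,interpolation=cv2.INTER_CUBIC)
cv2.imwrite('pics/c2.png',b)
```

```text
(no output)
```

View pics/c1.png

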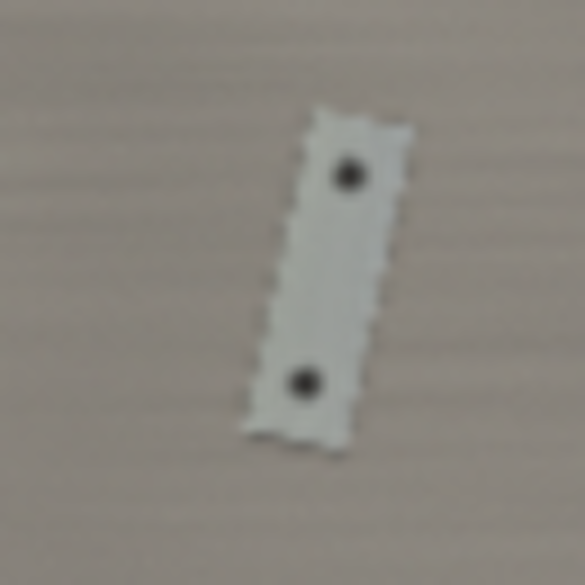

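View pics/c2.png

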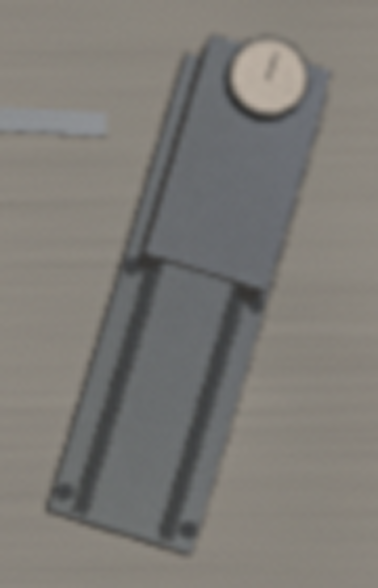

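The long block has holes at (323.2,209.0) and (318.4,232.0), and its length is about 3.3 times its width. The gauge's open end has corners at (356,231) and (391,242), and the hood mouth's top edge runs from (380,171) to (409,180).

```bash
cat >> h.py <<'E'
def ray(c,u,v,T):
    f=200/np.tan(np.radians(c['fovy']/2)); K=np.array([[f,0,c['cx']],[0,f,c['cy']],[0,0,1]])
    p=cv2.undistortPoints(np.array([[[u,v]]],float),K,c['D']).ravel()
    d=T[:3,:3]@np.array([p[0],-p[1],-1]); return T[:3,3],d
def onz(c,u,v,z,T=None):
    T=c['pose'] if T is None else T
    o,d=ray(c,u,v,T); return o+d*(z-o[2])/d[2]
def proj(c,P,T=None):
    T=c['pose'] if T is None else T
    f=200/np.tan(np.radians(c['fovy']/2)); K=np.array([[f,0,c['cx']],[0,f,c['cy']],[0,0,1]])
    P=np.atleast_2d(P); q=(P-T[:3,3])@T[:3,:3]; q=q*[1,-1,-1]
    return cv2.projectPoints(q,np.zeros(3),np.zeros(3),K,c['D'])[0].reshape(-1,2)
from scipy.spatial.transform import Rotation as Ro
def toolT(s):
    T=np.eye(4);T[:3,:3]=Ro.from_euler('xyz',s['eef_rot'],degrees=True).as_matrix();T[:3,3]=s['tcp_pos'];return T
def load(t): return pickle.load(open(f'pics/{t}.pkl','rb'))
E
python3 - <<'E'
from h import *
s,c=load('top0')
p=lambda n,u,v,z:(print(n,np.round(onz(c,u,v,z),4)),onz(c,u,v,z))[1]
f1=lambda x,y:(285+(x+.5)/9-.5,190+(y+.5)/9-.5)
f2=lambda x,y:(345+(x+.5)/4.2-.5,110+(y+.5)/4.2-.5)
for q in [(348,175),(305,382)]: p('hole',*f1(*q),.04)
C=[p('corner',*f1(*q),.04) for q in [(316,108),(414,128),(350,452),(245,432)]]
print('mid',np.mean(C,0),[np.linalg.norm(C[i]-C[(i+1)%4]) for i in range(4)], )
d=C[0]+C[1]-C[2]-C[3];print('blockyaw',np.degrees(np.arctan2(d[1],d[0])))
B=[p('base',*f2(*q),.024) for q in [(47,510),(192,553)]]
H=[p('hood',*f2(*q),.08) for q in [(148,258),(268,292),(330,72),(208,36)]]
print([np.linalg.norm(H[i]-H[(i+1)%4]) for i in range(4)],np.linalg.norm(B[0]-B[1]))
m=(H[0]+H[1])/2;e=(H[2]+H[3])/2;b=(B[0]+B[1])/2
print('mouth',m,'end',e,'open end',b, np.linalg.norm(m[:2]-b[:2]))
for a_,b_ in((b,m),(m,e),(b,e)): d=b_-a_;print(np.degrees(np.arctan2(d[1],d[0])))
T=toolT(get_state());print(np.round(T,3))
E
```

```text
hole [0.4968 0.0958 0.04  ]
hole [0.4349 0.1099 0.04  ]
corner [0.5172 0.105  0.04  ]
corner [0.5105 0.0757 0.04  ]
corner [0.4137 0.0969 0.04  ]
corner [0.4203 0.1282 0.04  ]
mid [0.46544351 0.101435   0.04      ] [np.float64(0.030083783790001945), np.float64(0.09910458859460522), np.float64(0.031933810376462576), np.float64(0.0995690301563755)]
blockyaw -12.931260051869039
base [0.436  0.0082 0.024 ]
base [ 0.4061 -0.0851  0.024 ]
hood [ 0.591  -0.0561  0.08  ]
hood [ 0.5679 -0.1312  0.08  ]
hood [ 0.7089 -0.1768  0.08  ]
hood [ 0.7338 -0.0994  0.08  ]
[np.float64(0.07857315683873586), np.float64(0.14823033248698822), np.float64(0.08119526273620024), np.float64(0.1491808757214501)] 0.0980426330455962
mouth [ 0.57943823 -0.09365231  0.08      ] end [ 0.7213409  -0.13809633  0.08      ] open end [ 0.42101996 -0.0384647   0.024     ] 0.167755836832731
-19.2066217752194
-17.390593805407896
-18.35329021909936
[[-0.    -0.425 -0.905  0.287]
 [-0.001 -0.905  0.425  0.611]
 [-1.     0.001 -0.     0.203]
 [ 0.     0.     0.     1.   ]]
```

```bash
python3 -m creep '{"jaw":[-1,-1,-1,-1,-1,-1,-1,-1,-1,-1],"translation":[[0,0.034,-0.0335],[0,0.034,-0.0335],[0,0.034,-0.0335],[0,0.034,-0.0335],[0,0.034,-0.0335],[0,0.034,-0.0335],[0,0.034,-0.0335],[0,0.034,-0.0335],[0,0.034,-0.0335],[0,0.034,-0.0335]],"roll":[0,0,0,0,0,0,0,0,0,0]}' 30
python3 - <<'E'
from h import *
s,c=snap('wrist','w1');T=toolT(s);print(np.round(T,4),s['contact_force'])
W=T@c['tool_from_camera']
a=np.radians(-12.9);x=np.array([np.cos(a),np.sin(a),0])
print(proj(c,[[.466,.102,.04]+x*.0318,[.466,.102,.04]-x*.0318],W))
print((np.array([.466,.102,.1])-T[:3,3])@T[:3,:3])
E
```

```text
time_s: 1.15
tcp_pos: [0.4457, 0.159, 0.2042]
eef_rot: [-104.4, 90.0, 50.5]
contact_force: [1.8, -0.6, 0.1]
gripper_width: 0.0876
[[ 3.000e-04 -4.244e-01 -9.055e-01  4.457e-01]
 [ 4.000e-04 -9.055e-01  4.244e-01  1.590e-01]
 [-1.000e+00 -5.000e-04 -1.000e-04  2.042e-01]
 [ 0.000e+00  0.000e+00  0.000e+00  1.000e+00]] [ 1.75264319 -0.64163895  0.06872   ]
[[359.33940572  99.51073589]
 [371.03746889 165.39527204]]
[ 0.10413479  0.0430617  -0.04261266]
```

View pics/w1.png

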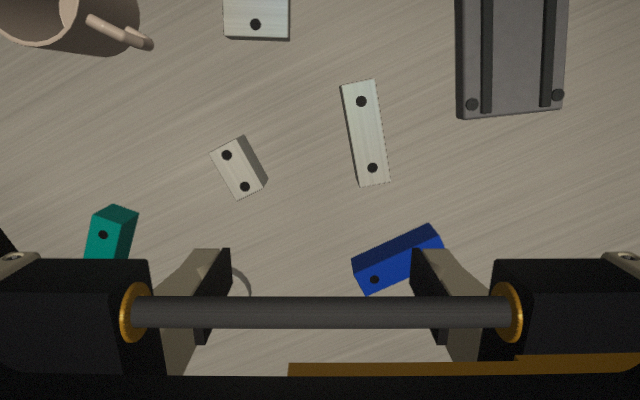

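The wrist view confirms the choice. Its holes at (361,101) and (372.5,167.5) lie within 2 px of the prediction. The short block is at (238,168), and the blue and teal ones are well apart from it.

Run:
```python
from h import *
s,c=load('w1');T=toolT(s);W=T@c['tool_from_camera']
a,b=[onz(c,u,v,.04,W) for u,v in((361,101),(372.5,167.5))]
m=(a+b)/2;print(m,np.linalg.norm(a-b),np.degrees(np.arctan2(*(a-b)[[1,0]])))
for u,v in((457,118),(563,106)):print(onz(c,u,v,.024,W))
print((m-T[:3,3])@T[:3,:3])
```

```text
[0.46378835 0.10131819 0.04      ] 0.06432998931119814 -13.097573304238749
[0.43912359 0.01269524 0.024     ]
[ 0.4059902  -0.08765951  0.024     ]
[ 0.1641338   0.0446473  -0.04089184]
```

```bash
python3 -m creep '{"jaw":[-1,-1,-1,-1,-1,-1,-1,-1,-1,-1],"translation":[[0,0.022,-0.021],[0,0.022,-0.021],[0,0,0],[0,0,0],[0.04,0,0],[0.04,0,0],[0.04,0,0],[0,0,0],[0,0,0],[0,0,0]],"roll":[0,0,-0.105,-0.106,0,0,0,0,0,0]}' 30
python3 - <<'E'
from h import *
s,c=snap('wrist','w2');T=toolT(s);print(np.round(T,4),s['contact_force'])
print((np.array([.465,.1015,.014])-T[:3,3])@T[:3,:3], np.degrees(np.arctan2(T[1,2],T[0,2])))
E
```

```text
time_s: 2.2
tcp_pos: [0.4663, 0.104, 0.086]
eef_rot: [-142.7, 89.8, 24.2]
contact_force: [-0.2, -0.2, 0.7]
gripper_width: 0.0878
[[ 0.0027 -0.2252 -0.9743  0.4663]
 [ 0.0012 -0.9743  0.2253  0.104 ]
 [-1.     -0.0018 -0.0023  0.086 ]
 [ 0.      0.      0.      1.    ]] [-0.24528946 -0.2145972   0.69510696]
[0.07200143 0.00290614 0.00090961] 166.9823689032696
```

View pics/w2.png

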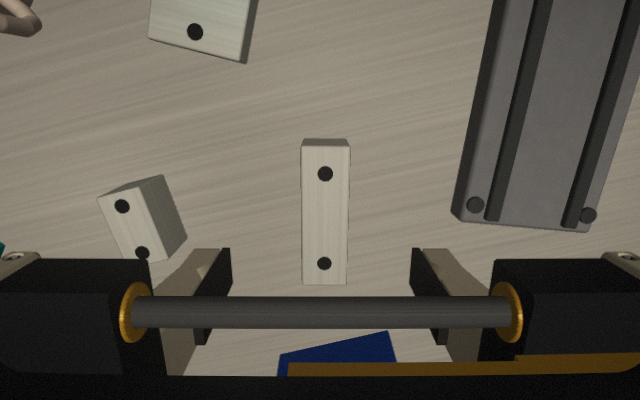

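The block is centred between the fingers, with holes at (325,173) and (324,263), and it is square to the jaws. I go down and grip.

```bash
python3 - <<'E'
from h import *
s,c=load('w2');T=toolT(s);W=T@c['tool_from_camera']
a,b=[onz(c,u,v,.04,W) for u,v in((325,173.5),(324,263.5))]
m=(a+b)/2;print(m,np.linalg.norm(a-b),(m-T[:3,3])@T[:3,:3])
E
python3 -m creep '{"jaw":[-1,-1,-1,-1,0,1,1,1,1,1],"translation":[[0.024,0.001,0.001],[0.024,0.001,0],[0.023,0,0],[0,0,0],[0,0,0],[0,0,0],[0,0,0],[0,0,0],[0,0,0],[0,0,0]],"roll":[0,0,0,0,0,0,0,0,0,0]}' 35
```

```text
[0.46356036 0.10163089 0.04      ] 0.06458566017695914 [0.04599788 0.0030571  0.00228155]
time_s: 3.25
tcp_pos: [0.4636, 0.1016, 0.0132]
eef_rot: [-134.1, 90.0, 32.8]
contact_force: [0.9, -0.2, 0.7]
gripper_width: 0.0455
```

```bash
python3 -m creep '{"jaw":[1,1,1,1,1,1,1,1,1,1],"translation":[[0,0,0],[0,0,0],[0,0,0],[-0.02,0,0],[-0.03,0,0],[-0.03,0,0],[-0.02,0,0],[0,0,0],[0,0,0],[0,0,0]],"roll":[0,0,0,0,0,0,0,0,0,0]}' 35
python3 - <<'E'
from h import *
s,c=snap('wrist','w3');T=toolT(s);print(np.round(T,4),s['contact_force'],s['gripper_width'])
E
```

```text
time_s: 4.25
tcp_pos: [0.4623, 0.1009, 0.1114]
eef_rot: [38.0, 89.8, -155.1]
contact_force: [0.2, -0.1, -4.6]
gripper_width: 0.0309
[[-0.0026 -0.2263 -0.9741  0.4623]
 [-0.0012 -0.9741  0.2263  0.1009]
 [-1.      0.0017  0.0022  0.1114]
 [ 0.      0.      0.      1.    ]] [ 0.15672173 -0.07302327 -4.59915784] 0.030940621795569608
```

View pics/w3.png

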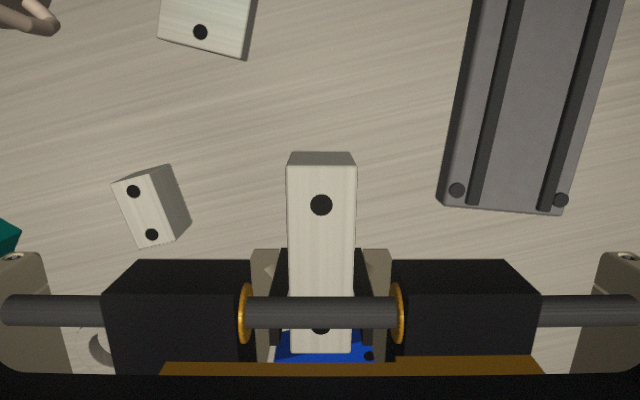

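The block is held and level, with its front hole at (321,205). I carry it over the gauge's open bed and look again.

```bash
python3 -m creep '{"jaw":[1,1,1,1,1,1,1,1,1,1],"translation":[[0,0.02,-0.007],[0,0.03,-0.011],[0,0.035,-0.013],[0,0.03,-0.011],[0,0.025,-0.009],[0,0.015,-0.007],[0,0,0],[0,0,0],[0,0,0],[0,0,0]],"roll":[0,0,0,0,0,0,0.045,0.045,0,0]}' 35
python3 - <<'E'
from h import *
s,c=snap('wrist','w4');T=toolT(s);print(np.round(T,4),s['contact_force'],s['gripper_width'])
s,c=snap('scene','s4')
s,c=snap('top','t4')
E
```

```text
time_s: 5.3
tcp_pos: [0.4845, -0.0627, 0.1121]
eef_rot: [29.9, 89.9, -168.2]
contact_force: [-0.3, -0.2, -3.9]
gripper_width: 0.0312
[[-1.600e-03 -3.113e-01 -9.503e-01  4.845e-01]
 [-3.000e-04 -9.503e-01  3.113e-01 -6.270e-02]
 [-1.000e+00  8.000e-04  1.400e-03  1.121e-01]
 [ 0.000e+00  0.000e+00  0.000e+00  1.000e+00]] [-0.335768   -0.21930466 -3.94109851] 0.031197878796613166
```

View pics/w4.png

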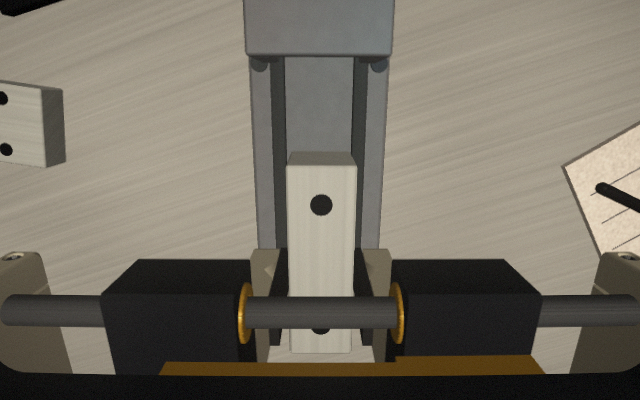

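View pics/s4.png

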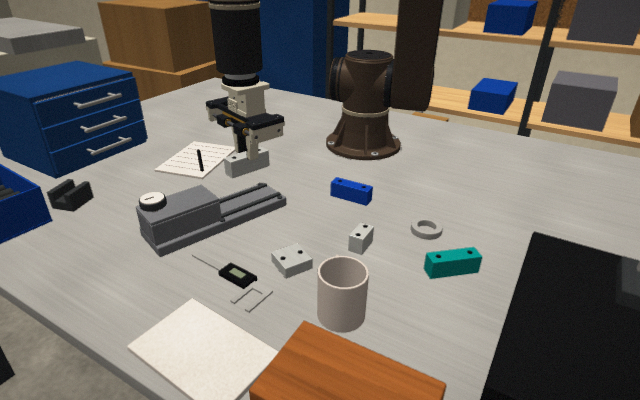

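Run:
```python
from h import *
i=cv2.imread('pics/w4.png')
cv2.imwrite('pics/c4.png',cv2.resize(i[30:260,230:410],None,fx=2.6,fy=2.6,interpolation=cv2.INTER_CUBIC))
s,c=load('w4');T=toolT(s);W=T@c['tool_from_camera'];Ti=np.linalg.inv(T)
def L(n,u,v,z):
    p=onz(c,u,v,z,W);print(n,np.round(p,4),'tool',np.round((p-T[:3,3])@T[:3,:3],4))
L('hoodL',245,55,.08);L('hoodR',393,55,.08)
for v,l,r in((60,250,388),(245,258,378)):L('eL',l,v,.024);L('eR',r,v,.024)
L('h1',321,205,.112-.0132+.04);L('h2',320,329,.112-.0132+.04)
```

```text
hoodL [ 0.593  -0.0544  0.08  ] tool [ 0.0319 -0.0416 -0.1006]
hoodR [ 0.5675 -0.1326  0.08  ] tool [ 0.032   0.0406 -0.1006]
eL [ 0.5969 -0.0476  0.024 ] tool [ 0.0879 -0.0493 -0.1023]
eR [ 0.5668 -0.14    0.024 ] tool [ 0.088   0.0478 -0.1023]
eL [ 0.4628 -0.0021  0.024 ] tool [ 0.0881 -0.0508  0.0394]
eR [ 0.4322 -0.0956  0.024 ] tool [0.0882 0.0475 0.0393]
h1 [ 0.5147 -0.0732  0.1388] tool [-0.0267  0.0006 -0.0319]
h2 [ 0.4515 -0.052   0.1388] tool [-0.0266  0.0002  0.0347]
```

View pics/c4.png

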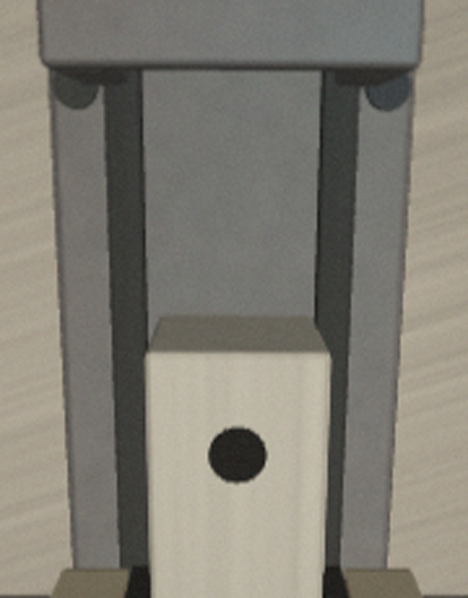

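The hood mouth's edge runs from (245,55) to (393,55) and the rails are symmetric about column 319. So the block is aligned to within about 1 mm and 1°, with its front about 52 mm before the mouth. I lower it.

```bash
python3 -m creep '{"jaw":[1,1,1,1,1,1,1,1,1,1],"translation":[[0.02,-0.0012,0],[0.02,0,0],[0.015,0,0],[0.01,0,0],[0.003,0,0],[0.003,0,0],[0.002,0,0],[0,0,0],[0,0,0],[0,0,0]],"roll":[0,0,0,0,0,0,0,0,0,0]}' 35
```

```text
time_s: 6.45
tcp_pos: [0.4856, -0.0614, 0.0403]
eef_rot: [-149.4, 90.0, 12.4]
contact_force: [-0.2, 0.9, -3.9]
gripper_width: 0.0312
```

```bash
python3 -m creep '{"jaw":[1,1,1,1,1,1,1,1,1,1],"translation":[[0.001,0,0],[0.001,0,0],[0.001,0,0],[0.0005,0,0],[0,0,0],[0,0,0],[0,0,0],[0,0,0],[0,0,0],[0,0,0]],"roll":[0,0,0,0,0,0,0,0,0,0]}' 35
```

```text
time_s: 7.45
tcp_pos: [0.4854, -0.0614, 0.0369]
eef_rot: [-158.6, 90.0, 3.2]
contact_force: [-3.9, 2.5, 5.6]
gripper_width: 0.0309
```

Touchdown felt: the vertical force went from -4 to +5.6 N. I release and rise.

```bash
python3 -m creep '{"jaw":[-0.5,-0.5,-0.5,-0.5,-0.5,-0.5,-0.5,-0.5,-0.5,-0.5],"translation":[[0,0,0],[0,0,0],[0,0,0],[0,0,0],[0,0,0],[-0.02,0,0],[-0.03,0,0],[-0.03,0,0],[0,0,0],[0,0,0]],"roll":[0,0,0,0,0,0,0,0,0,0]}' 35
python3 - <<'E'
from h import *
s,c=snap('wrist','w5');T=toolT(s);print(np.round(T,4),s['contact_force'],s['gripper_width'])
E
```

```text
time_s: 8.45
tcp_pos: [0.4857, -0.0613, 0.117]
eef_rot: [-140.8, 89.9, 21.0]
contact_force: [-0.7, -0.9, -0.7]
gripper_width: 0.0662
[[ 1.800e-03 -3.125e-01 -9.499e-01  4.857e-01]
 [ 7.000e-04 -9.499e-01  3.126e-01 -6.130e-02]
 [-1.000e+00 -1.200e-03 -1.500e-03  1.170e-01]
 [ 0.000e+00  0.000e+00  0.000e+00  1.000e+00]] [-0.69014039 -0.92562356 -0.70970229] 0.06619619439318544
```

View pics/w5.png

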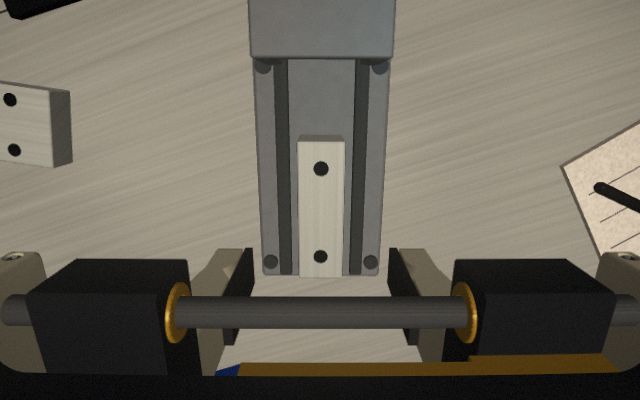

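The block lies straight between the rails, holes at (321,168) and (320,256), with its tail near the gauge's open end. I measure it, then push from behind with shut fingers.

Run:
```python
from h import *
s,c=load('w5');T=toolT(s);W=T@c['tool_from_camera']
def L(n,u,v,z):
    p=onz(c,u,v,z,W);print(n,np.round(p,4),'tool',np.round((p-T[:3,3])@T[:3,:3],4))
L('h1',321,168.5,.064);L('h2',320.5,256.5,.064);L('tail',320,277,.064);L('front',321,142,.064)
L('hoodL',249,56.5,.08);L('hoodR',394.5,56.5,.08)
for v,l,r in((60,253,390.5),(270,262,380)):L('eL',l,v,.024);L('eR',r,v,.024)
```

```text
h1 [ 0.5159 -0.0718  0.064 ] tool [ 0.0531  0.0007 -0.0319]
h2 [ 0.4548 -0.0514  0.064 ] tool [0.053  0.0004 0.0326]
tail [ 0.4391 -0.0459  0.064 ] tool [0.0529 0.0001 0.0491]
front [ 0.5326 -0.0773  0.064 ] tool [ 0.0531  0.0007 -0.0494]
hoodL [ 0.5937 -0.0542  0.08  ] tool [ 0.0372 -0.0404 -0.1002]
hoodR [ 0.5678 -0.1329  0.08  ] tool [ 0.0371  0.0425 -0.1003]
eL [ 0.5985 -0.0476  0.024 ] tool [ 0.0932 -0.0482 -0.1027]
eR [ 0.5677 -0.1413  0.024 ] tool [ 0.0931  0.0505 -0.1028]
eL [0.4398 0.0061 0.024 ] tool [ 0.093  -0.0496  0.0648]
eR [ 0.4085 -0.0897  0.024 ] tool [0.0929 0.0512 0.0647]
```

```bash
python3 -m creep '{"jaw":[1,1,1,1,1,1,1,1,1,1],"translation":[[0,0.001,0.025],[0,0,0.025],[0,0,0.02],[0,0,0],[0,0,0],[0,0,0],[0.02,0,0],[0.03,0,0],[0.03,0,0],[0,0,0]],"roll":[0,0,0,0,0,0,0,0,0,0]}' 20
python3 - <<'E'
from h import *
s,c=snap('wrist','w6');T=toolT(s);print(np.round(T,4),s['contact_force'],s['gripper_width'])
s,c=snap('scene','s6')
E
```

```text
time_s: 9.5
tcp_pos: [0.4162, -0.0416, 0.0333]
eef_rot: [35.6, 89.6, -162.7]
contact_force: [0.9, 0.0, 0.1]
gripper_width: 0.0003
[[-0.007  -0.3137 -0.9495  0.4162]
 [-0.0022 -0.9495  0.3137 -0.0416]
 [-1.      0.0043  0.006   0.0333]
 [ 0.      0.      0.      1.    ]] [0.88248185 0.04442537 0.05431665] 0.0002754792144411461
```

View pics/w6.png

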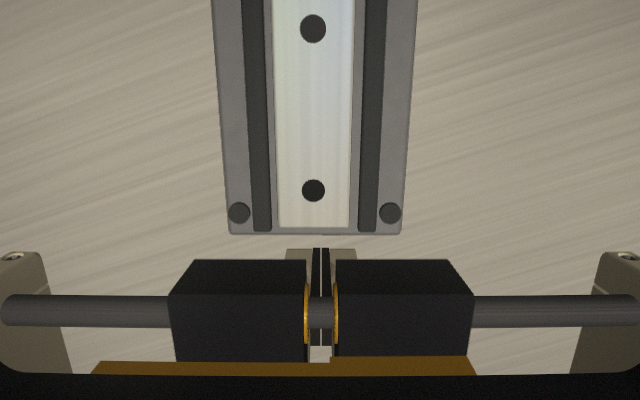

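View pics/s6.png

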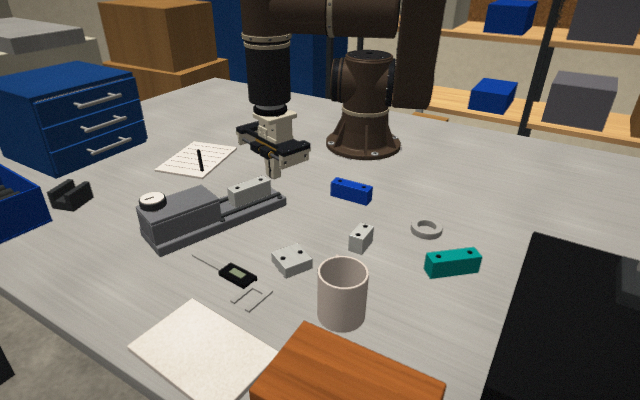

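The shut fingers stand 13 mm behind the tail and about 2.5 mm to the right of the bed's centre line (block column 313, fingers 320). I correct that and advance 60 mm. The stop cannot be met before about 88 mm.

```bash
python3 -m creep '{"jaw":[1,1,1,1,1,1,1,1,1,1],"translation":[[-0.002,-0.0025,0],[0,0,-0.004],[0,0,-0.006],[0,0,-0.006],[0,0,-0.008],[0,0,-0.009],[0,0,-0.009],[0,0,-0.009],[0,0,-0.006],[0,0,-0.003]],"roll":[0,0,0,0,0,0,0,0,0,0]}'
python3 - <<'E'
from h import *
s,c=snap('wrist','w7');T=toolT(s);print(np.round(T,4),s['contact_force']@T[:3,:3])
E
```

```text
time_s: 10.6
tcp_pos: [0.4761, -0.0574, 0.039]
eef_rot: [28.2, 89.9, -170.0]
contact_force: [-7.7, 3.2, 13.6]
gripper_width: 0.0003
[[-1.500e-03 -3.128e-01 -9.498e-01  4.761e-01]
 [-3.000e-04 -9.498e-01  3.128e-01 -5.740e-02]
 [-1.000e+00  7.000e-04  1.300e-03  3.900e-02]
 [ 0.000e+00  0.000e+00  0.000e+00  1.000e+00]] [-13.58212929  -0.61573084   8.27853132]
```

View pics/w7.png

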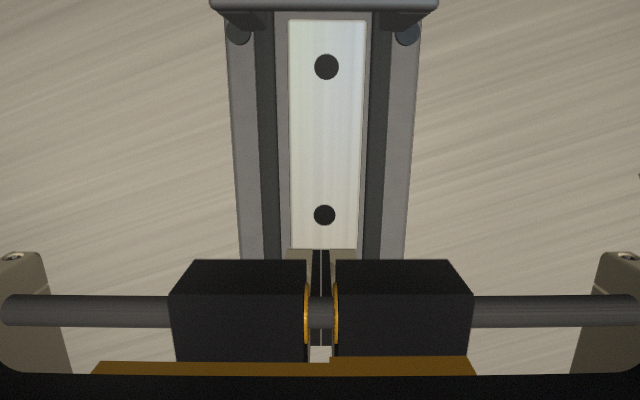

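The block has moved ahead and its tail is against the fingers at (325,248). The upward 13.6 N is odd, so I rest and read again.

```bash
python3 -m creep '{"jaw":[1,1,1,1,1,1,1,1,1,1],"translation":[[0,0,0.001],[0,0,0.001],[0,0,0.001],[0,0,0],[0,0,0],[0,0,0],[0,0,0],[0,0,0],[0,0,0],[0,0,0]],"roll":[0,0,0,0,0,0,0,0,0,0]}'
python3 - <<'E'
from h import *
s=get_state();T=toolT(s);print(s['contact_force']@T[:3,:3],s['moment']@T[:3,:3])
s,c=snap('scene','s7')
i=cv2.imread('pics/s7.png')
cv2.imwrite('pics/c7.png',cv2.resize(i[110:270,120:310],None,fx=3.7,fy=3.7,interpolation=cv2.INTER_CUBIC))
E
```

```text
time_s: 11.65
tcp_pos: [0.4735, -0.0559, 0.0384]
eef_rot: [22.7, 90.0, -175.5]
contact_force: [-0.2, -1.0, -0.2]
gripper_width: 0.0005
[ 0.18018369  0.98854382 -0.08619962] [0.01538211 0.01823537 0.01793611]
```

View pics/c7.png

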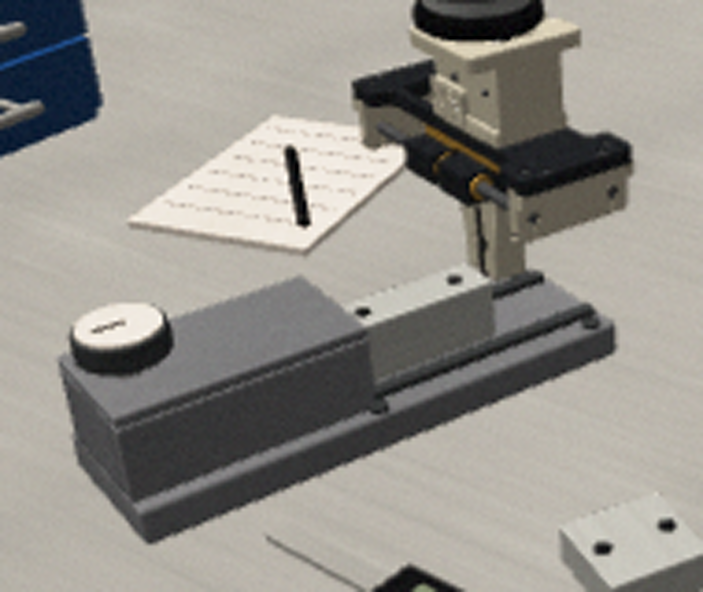

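```bash
python3 -m creep '{"jaw":[1,1,1,1,1,1,1,1,1,1],"translation":[[0,0,-0.002],[0,0,-0.003],[0,0,-0.003],[0,0,-0.003],[0,0,-0.003],[0,0,-0.003],[0,0,-0.003],[0,0,-0.002],[0,0,0],[0,0,0]],"roll":[0,0,0,0,0,0,0,0,0,0]}'
python3 - <<'E'
from h import *
s=get_state();T=toolT(s);print(s['contact_force']@T[:3,:3])
E
```

```text
time_s: 12.7
tcp_pos: [0.4949, -0.0628, 0.0385]
eef_rot: [-158.9, 90.0, 2.8]
contact_force: [-0.1, 0.8, -0.6]
gripper_width: 0.0005
[ 0.59326781 -0.7197852   0.29402988]
```

```bash
python3 -m creep '{"jaw":[1,1,1,1,1,1,1,1,1,1],"translation":[[0,0,-0.001],[0,0,-0.001],[0,0,-0.001],[0,0,-0.001],[0,0,-0.001],[0,0,-0.001],[0,0,-0.001],[0,0,-0.001],[0,0,-0.001],[0,0,-0.001]],"roll":[0,0,0,0,0,0,0,0,0,0]}'
```

```text
time_s: 13.7
tcp_pos: [0.504, -0.066, 0.0384]
eef_rot: [12.0, 90.0, 173.8]
contact_force: [-3.0, 2.0, 0.7]
gripper_width: 0.0003
```

```bash
python3 -m creep '{"jaw":[1,1,1,1,1,1,1,1,1,1],"translation":[[0,0,-0.001],[0,0,-0.001],[0,0,-0.001],[0,0,-0.001],[0,0,-0.001],[0,0,-0.001],[0,0,-0.001],[0,0,-0.001],[0,0,-0.001],[0,0,-0.001]],"roll":[0,0,0,0,0,0,0,0,0,0]}'
```

```text
time_s: 14.7
tcp_pos: [0.5135, -0.0691, 0.0385]
eef_rot: [7.7, 90.0, 169.5]
contact_force: [-1.7, 1.6, 0.6]
gripper_width: 0.0005
```

Still only about 2 N of sliding, with the front at about 38 mm. I go on in slow steps.

```bash
python3 -m creep '{"jaw":[1,1,1,1,1,1,1,1,1,1],"translation":[[0,0,-0.001],[0,0,-0.001],[0,0,-0.001],[0,0,-0.001],[0,0,-0.001],[0,0,-0.001],[0,0,-0.001],[0,0,-0.001],[0,0,-0.001],[0,0,-0.001]],"roll":[0,0,0,0,0,0,0,0,0,0]}'
```

```text
time_s: 15.7
tcp_pos: [0.5217, -0.0722, 0.0383]
eef_rot: [17.4, 89.9, 179.1]
contact_force: [-6.2, 2.5, 4.9]
gripper_width: 0.0003
```

The felt axial force has jumped to about 6.7 N, so the stop is met, with the front at about 47 mm. I press on in 5 mm steps.

```bash
python3 -m creep '{"jaw":[1,1,1,1,1,1,1,1,1,1],"translation":[[0,0,-0.0005],[0,0,-0.0005],[0,0,-0.0005],[0,0,-0.0005],[0,0,-0.0005],[0,0,-0.0005],[0,0,-0.0005],[0,0,-0.0005],[0,0,-0.0005],[0,0,-0.0005]],"roll":[0,0,0,0,0,0,0,0,0,0]}'
```

```text
time_s: 16.7
tcp_pos: [0.5256, -0.0738, 0.0382]
eef_rot: [18.7, 89.8, -179.6]
contact_force: [-9.5, 3.2, 7.3]
gripper_width: 0.0006
```

Run:
```python
from h import *
s,c=snap('scene','s8'); T=toolT(s);print(s['tcp_pos'],s['contact_force']@T[:3,:3])
s,c=snap('top','t8')
s,c=snap('wrist','w8')
def cr(t,y,x,h,w,f): return cv2.resize(cv2.imread(f'pics/{t}.png')[y:y+h,x:x+w],None,fx=f,fy=f,interpolation=cv2.INTER_CUBIC)
a=np.hstack([cr(t,185,130,40,50,7) for t in('s7','s8')]);b=np.hstack([cr(t,115,395,25,30,11) for t in('top0','t8')])
w=min(a.shape[1],b.shape[1]);cv2.imwrite('pics/c8.png',np.vstack([a[:,:w],b[:,:w]]))
```

```text
[ 0.52562337 -0.07378749  0.03824573] [-7.2410116  -0.05948218 10.0732613 ]
```

View pics/c8.png

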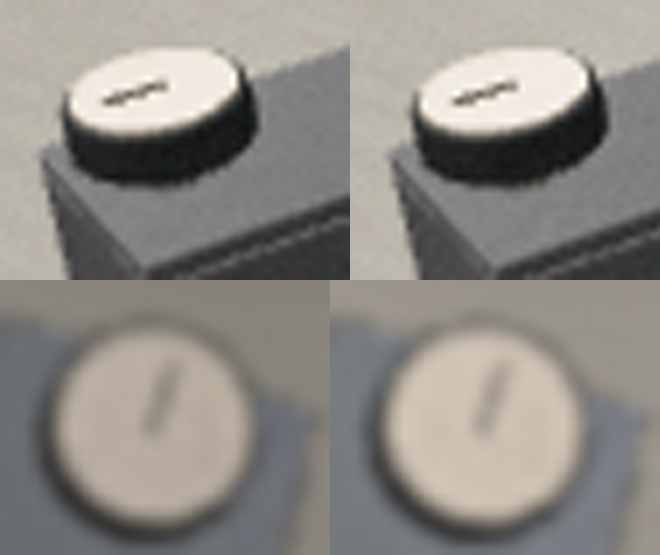

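View pics/w8.png

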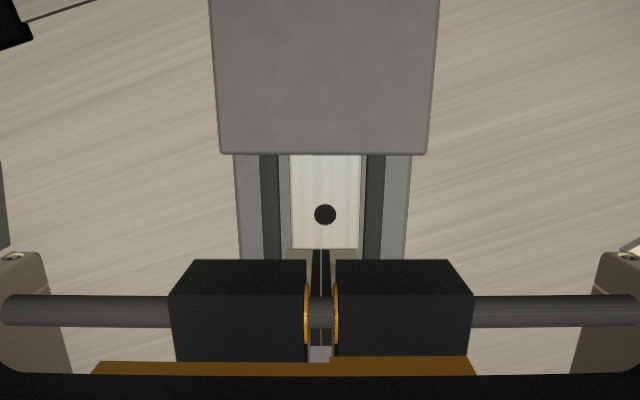

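The dial needle doesn't move, so it tells nothing. By the arm's travel since first contact the stop is pressed 4 to 13 mm. I add 3 mm (7 to 16 mm) and back off.

```bash
python3 -m creep '{"jaw":[1,1,1,1,1,1,1,1,1,1],"translation":[[0,0,-0.0005],[0,0,-0.0005],[0,0,-0.0005],[0,0,-0.0005],[0,0,-0.0005],[0,0,-0.0005],[0,0,0],[0,0,0],[0,0,0],[0,0,0]],"roll":[0,0,0,0,0,0,0,0,0,0]}'
python3 - <<'E'
from h import *
s,c=snap('wrist','w9');T=toolT(s);print(s['tcp_pos'],s['contact_force']@T[:3,:3])
E
```

```text
time_s: 17.85
tcp_pos: [0.5281, -0.0747, 0.0382]
eef_rot: [18.9, 89.8, -179.3]
contact_force: [-10.2, 4.6, 7.6]
gripper_width: 0.0007
[ 0.52811497 -0.07474581  0.03822996] [-7.59964432 -1.12401681 11.15597824]
```

Axial force is 11.2 N, in the "well pressed in" range, so I stop here. I back off slowly and retreat.

```bash
python3 -m creep '{"jaw":[1,1,1,1,1,1,1,1,1,1],"translation":[[0,0,0.001],[0,0,0.002],[0,0,0.003],[0,0,0.005],[0,0,0.007],[0,0,0.01],[0,0,0.01],[0,0,0.002],[0,0,0],[0,0,0]],"roll":[0,0,0,0,0,0,0,0,0,0]}'
python3 - <<'E'
from h import *
s,c=snap('wrist','w10');T=toolT(s);W=T@c['tool_from_camera'];print(s['tcp_pos'],s['contact_force']@T[:3,:3])
s9,c9=load('w9');W9=toolT(s9)@c9['tool_from_camera'];print(T[:3,:3])
E
```

```text
time_s: 18.9
tcp_pos: [0.4929, -0.0621, 0.0387]
eef_rot: [-158.0, 90.0, 3.8]
contact_force: [0.1, 0.1, -0.5]
gripper_width: 0.0006
[ 0.4928914  -0.06205312  0.038716  ] [ 0.46416955 -0.15195751 -0.01059999]
[[ 6.87871700e-04 -3.12020962e-01 -9.50074969e-01]
 [ 4.58822473e-05 -9.50075183e-01  3.12021066e-01]
 [-9.99999762e-01 -2.58222036e-04 -6.39213608e-04]]
```

View pics/w10.png

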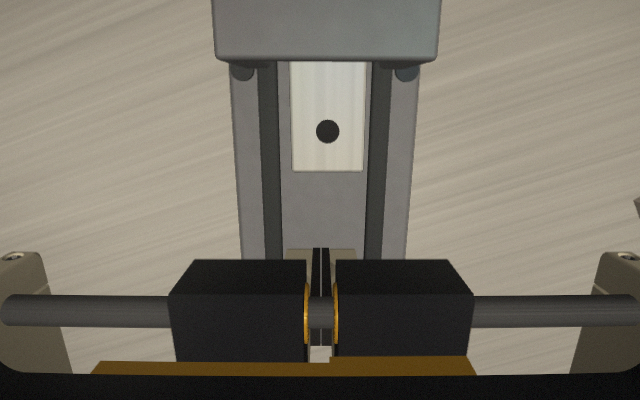

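View pics/w9.png

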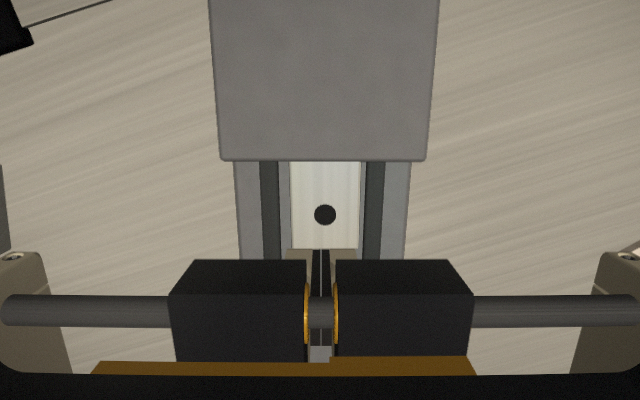

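Run:
```python
from h import *
M=np.array([.5808,-.0936,.024]);ax=np.array([.95,-.3123,0]);ay=np.array([.3123,.95,0])
for t,hole,tail in(('w9',(325,215),(325,248.5)),('w10',(327.5,131.5),(327.5,170.5))):
    s,c=load(t);W=toolT(s)@c['tool_from_camera']
    for u,v in(hole,tail):
        p=onz(c,u,v,.064,W);print(t,round((p-M)@ax*1e3,1),round((p-M)@ay*1e3,1))
s,c=load('w10');W=toolT(s)@c['tool_from_camera']
for z,v,l,r in((.08,59,215.5,438),(.024,100,233,417)):
  print([round(float((onz(c,u,v,z,W)-M)@ay*1e3),1) for u in(l,r)])
for z,q in((.024,((237,180),(411,180))),): print([np.round([(onz(c,*u,z,W)-M)@ay*1e3],1) for u in q])
```

```text
w9 -29.0 -1.0
w9 -45.9 -1.1
w10 -28.7 -0.8
w10 -45.8 -1.0
[40.7, -40.9]
[48.4, -48.8]
[array([49.2]), array([-48.8])]
```

The tail stayed at x = -46 mm after the retreat (-45.9 while pressed, -45.8 now), with y about -1 mm, so there was no push-back. I raise clear and hand in.

```bash
python3 -m creep '{"jaw":[1,1,1,1,1,1,1,1,1,1],"translation":[[-0.01,0,0.01],[-0.02,0,0.01],[-0.03,0,0],[-0.03,0,0],[-0.02,0,0],[-0.01,0,0],[0,0,0],[0,0,0],[0,0,0],[0,0,0]],"roll":[0,0,0,0,0,0,0,0,0,0]}'
python3 - <<'E'
from h import *
s,c=snap('wrist','w11')
E
```

```text
time_s: 19.95
tcp_pos: [0.4728, -0.0561, 0.1574]
eef_rot: [31.3, 89.9, -166.9]
contact_force: [0.2, 0.5, -0.1]
gripper_width: 0.0004
```

View pics/w11.png

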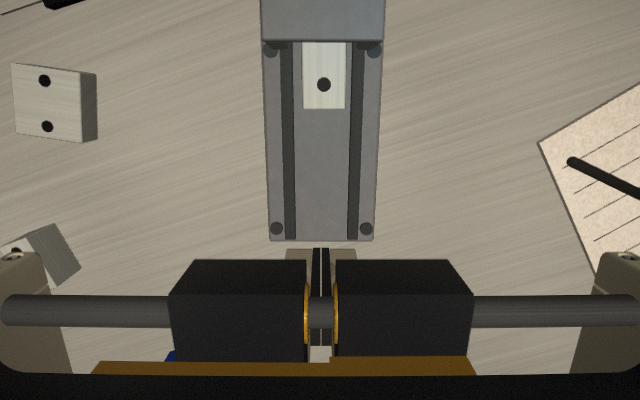

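The block's tail lies straight between the rails, hole at (324,84) and tail edge at row 108. The gripper is well clear.

```bash
python3 -c "
from plant import *
print(close_job())"
```

```text
the job is handed in; nothing more can be done
None
```

I gripped the long block, set it flat between the gauge's rails and let go. Then I pushed it under the hood from behind with the fingers shut, until it met the spring stop and pressed it in. I retreated and handed the job in about 20 s into the run; the hand-in reported no verdict.

**Last checks**
- **Force:** the axial force went from about 2 N while sliding to 6.7 N on meeting the stop. It reached 11.2 N at rest, where I stopped.
- **Stop depth:** by the arm's travel since first contact, the stop is pressed in about 7 to 15 mm. This is inferred, not read directly, because the dial did not visibly move.
- **Block position:** the tail measured -45.9 mm from the hood mouth while pressed and -45.8 mm after backing off, so nothing sprang back. The block is about 1 mm off the centre line and looks straight.
- **Clearance:** the fingers are well clear of everything, with no contact force.

**Oddity:** I felt 5 to 14 N of upward force on the fingers during parts of the push. I put it down to friction between the fingers and the block's tail, but did not confirm that. It was gone after backing off.

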